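# Make up two probing kits

## Robot

A 6-joint arm with a two-finger parallel gripper is mounted at the origin on a cart in front of the work surface, level with it; the furniture and walls round the work are solid. World frame = base frame: x ahead of the robot, y to its left, z up, the work surface at z = 0. Lengths are in m, angles in degrees, forces in N, time in s.
With the tool pointing down it reaches from about 0.35 to 0.875 m from the base axis. Payload 4.2 kg.
Tool frame: the origin (TCP) lies between the finger pads; the fingertips stand 14 mm ahead of it and the grasp point (between the pads) lies 5 mm behind it; z points along the fingers, y is the line along which they close (so a half turn about z gives the same grasp; the last joint's range is limited). The gripper opens to 87 mm and grips with 3 to 60 N. Pads are 19 mm wide; open, the fingers measure 117 mm over their backs; the gripper's body (75 mm by 190 mm) begins 51 mm behind the grasp point.
Start: joints at [-49.526, 22.042, 0.453, 0, -68.411, -14.817], TCP at [0.271, -0.563, 0.237] pointing down, gripper open.
Joint ranges: [-179.83, 179.83], [-69.29, 118.12], [-61.27, 80.66], [-181.25, 117.63], [-171.15, -9.14], [-177.46, 177.46]. Speed limits (degrees/s): [159.86, 159.86, 180, 180, 180, 180].

## Interface

Orientations are given as a 3x3 rotation matrix whose columns are the frame's x, y, z axes.
In Python, from station import * gives the robot as it stands. The module is installed in compiled form; this text tells all that it offers.
- The arm moves only by the tool play_rows, never from a script. Its argument "steps" is a list of rows, each an object of numbers: "ax", "ay", "az": the turn, a rotation vector about the tool's x, y, z in degrees; "dx", "dy", "dz": the shift along the tool's x, y, z in mm; "claw": the finger opening in mm, from 0 to 87. A call has 1 to 20 rows; each row shifts and turns the commanded pose from where the row before left it, along the tool's axes as they then stand; what a row does not reach is not made up. A row lasts 1/10 s, in which the tool goes at most 50 mm and 8.59 degrees, less where a joint would pass 70% of its speed; a pose out of reach is approached as far as the arm can. A call with a gripper value outside its range is refused whole. The fingers move at their own pace and stop on an object; the grip force is fixed at half the most. Time passes only in rows, so rows that do not move let the fingers close. It gives the time, the measured TCP pose, the force, the opening and the grip force at its end, in the units of the state.
- sense(): the state, without advancing time (a new reading comes with each control period).
- capture(name): name is "side" or "top"; returns a dict with "frame" (420x560x3 uint8, blue, green, red), "range_z" (420x560 float32, m along the optical axis (not along the pixel's ray), 0 where there is no reading), "fx", "fy", "cx", "cy" (pixels), "k1" (the pictures are not rectified: a ray, as slopes to the right and down, at radius r is drawn at 1 + k1 r^2 times it, then the intrinsics apply), "xyz" and "rotation" of the camera in the world. Camera axes: x right, y down, z forward; pixel columns grow to the right and rows downward; lengths in m; the calibration is good to about 2 mm. A picture is of the moment at which its call begins.
- finish_job(): hands the job in; it is judged then, once.
The state is a dict: "time_s": time; "joints": joint angles; "joint_velocities": joint speeds; "effort": joint torques, N m; "tcp_pos": TCP position; "ee_rot": TCP orientation; "wrist_force": force on the tool from outside, world axes, zero at the start; "moment": the same for the moment, N m; "gripper_width": opening from 0.0 (shut) to 1.0 (fully open); "gripper_force": force on a finger pad.
Only numpy, scipy, OpenCV 4.12 (cv2) and the standard library are available. Lean on these libraries where they do the work, as an engineer would, in place of code of your own. Each camera call takes 0.05 s, during which the arm holds its last target. There are 200 camera calls.

## Task

Make up the two kits for today's probing sessions from the stock at the front of the table: the blue tray gets the chip box with the green dot, the red-capped needle tube and the gold adapter, and the white tray gets the chip box with the yellow dot and the blue-capped needle tube. Set each thing fully down into the cut-out made for it: the box flat and lid up in the square pocket, the tube standing in the round well, the adapter lying in the slot. Keep the tubes upright all the while, and leave the green-capped tube, the silver adapter and the loupe where they are.

Things in the scene. Friction and masses are not known exactly. Their poses are not given: they have to be found in the camera images.
- tray_blue: Blue kit tray: blue foam in a black shell 122x162x30 mm (long along y), fixed. Origin: underside centre; z up. Foam top 28 mm, rim 30. Cut-outs (dark floors, 2 mm bevels): box pocket 66x66 at x 0, y +35, floor at z 20; round tube well 26 wide at x 30, y -43, floor z 4; adapter slot 24 (x) by 42 (y) at x -20, y -43, floor z 24.
- tray_white: White kit tray: white foam in a black shell 122x162x30 mm (long along y), fixed. Origin: underside centre; z up. Foam top 28 mm, rim 30. Cut-outs (dark floors, 2 mm bevels): box pocket 66x66 at x 0, y +35, floor at z 20; round tube well 26 wide at x 30, y -43, floor z 4; adapter slot 24 (x) by 42 (y) at x -20, y -43, floor z 24.
- box_green: Green-dot chip box, black base, grey lid: lid shut, white label, green dot 16 mm wide near a corner. About 45 g, 55 x 55 x 18 mm, latch lip on the -x side (60 mm over it). Origin: centre of its underside, z up (lid). Grip it across its y sides. It may lie any quarter turn in the pocket.
- box_yellow: Yellow-dot chip box, white base, grey lid: lid shut, white label, yellow dot 16 mm wide near a corner. About 45 g, 55 x 55 x 18 mm, latch lip on the -x side (60 mm over it). Origin: centre of its underside, z up (lid). Grip it across its y sides. It may lie any quarter turn in the pocket.
- tube_red: Red-capped needle tube standing upright, about 20 g: grey tube 18 mm wide with a red cap 20 mm wide from 50 to 64 mm above its foot, 64 mm tall in all. Origin: centre of its foot, z up along the tube.
- tube_blue: Blue-capped needle tube standing upright, about 20 g: grey tube 18 mm wide with a blue cap 20 mm wide from 50 to 64 mm above its foot, 64 mm tall in all. Origin: centre of its foot, z up along the tube.
- tube_green: Green-capped needle tube standing upright, about 20 g: grey tube 18 mm wide with a green cap 20 mm wide from 50 to 64 mm above its foot, 64 mm tall in all. Origin: centre of its foot, z up along the tube. It belongs to neither kit and stays where it is.
- adapter_gold: Gold-coloured coaxial adapter lying on its side, about 14 g, 10 x 26 x 10 mm, long along its own y. Origin: centre of its underside, z up. Grip it across its 10 mm width.
- adapter_silver: Silver-coloured coaxial adapter lying on its side, about 14 g, 10 x 26 x 10 mm, long along its own y. Origin: centre of its underside, z up. It stays where it is.
- loupe: Black stand loupe, 35 mm wide and 42 mm tall, standing to the right of the work. Origin: centre of its underside. It stays where it is.
Mind the look-alikes: they are no part of the job. What is shaped like the tube_red but pink is not meant.

How it is judged:
By the outcome, as a careful person would: the job done as asked, in the order asked, and still so for the second after the job is handed in, with the robot touching nothing.
It also fails if it takes over 115 s, if anything falls off the work surface, if the arm or the gripper's body presses on something with over 40 N, if the wrist force passes 120 N, or if a joint passes its speed limit or range.

## Working session

There is one attempt and no reset: what is moved stays moved. The work goes in short steps, Python scripts to look and compute and a tool call to move; the robot and the scene stay as the last step left them, time stands still between calls to the robot, and variables do not carry over. Pictures are saved under pics/ and viewed, at most 15 in all, crops included, and the job is handed in when it is done.

Besides the shell and the picture viewer there is one more tool, called after ">>>" as name([rows], argument=value, ...), one row to a line, values as JSON. play_rows: Moves the arm, as the interface text tells. Its arguments: {"type":"object","properties":{"steps":{"type":"array"}},"required":["steps"]}

```bash
mkdir -p pics; cat > h.py <<'E'
import numpy as np, cv2
from station import *
def save(n,f): cv2.imwrite('pics/'+n,f)
def ray(c,u,v):
    K=np.array([[c['fx'],0,c['cx']],[0,c['fy'],c['cy']],[0,0,1.]])
    xd=(u-c['cx'])/c['fx']; yd=(v-c['cy'])/c['fy']
    rd=np.hypot(xd,yd); r=rd
    for _ in range(20): r=rd/(1+c['k1']*r*r)
    s=r/rd if rd>0 else 1
    return np.array(c['rotation'])@np.array([xd*s,yd*s,1.])
def onz(c,u,v,z):
    d=ray(c,u,v); o=np.array(c['xyz']); return o+d*(z-o[2])/d[2]
def pt(c,u,v):
    return np.array(c['xyz'])+ray(c,u,v)*c['range_z'][int(round(v)),int(round(u))]
E
python3 - <<'E'
from h import *
for n in('top','side'):
    c=capture(n); save(n+'0.png',c['frame'])
    np.savez(n+'0.npz',**c)
    print(n,c['fx'],c['cx'],c['cy'],c['k1'],np.round(c['xyz'],4),np.round(c['rotation'],3).tolist())
s=sense(); print(s['time_s'],s['tcp_pos'],np.round(s['ee_rot'],3).tolist(),s['gripper_width'])
E
```

```text
top 381.6563118815137 279.72864187676726 205.80136906731374 -0.08266826736316789 [0.3752 0.0414 1.0903] [[0.005, -0.992, 0.128], [-1.0, -0.008, -0.019], [0.02, -0.128, -0.992]]
side 535.6908792863646 277.233339197628 215.37969005241132 0.019996930946644984 [-0.1185 -0.8503  0.5527] [[0.817, -0.264, 0.513], [-0.576, -0.343, 0.742], [-0.02, -0.902, -0.432]]
0.1 [ 0.27039307 -0.56290134  0.23555653] [[-0.901, -0.433, -0.001], [-0.433, 0.901, 0.002], [0.0, 0.002, -1.0]] 0.9989492070715136
```

View pics/top0.png

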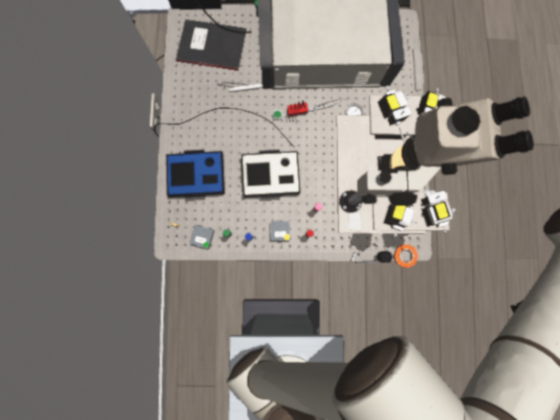

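View pics/side0.png

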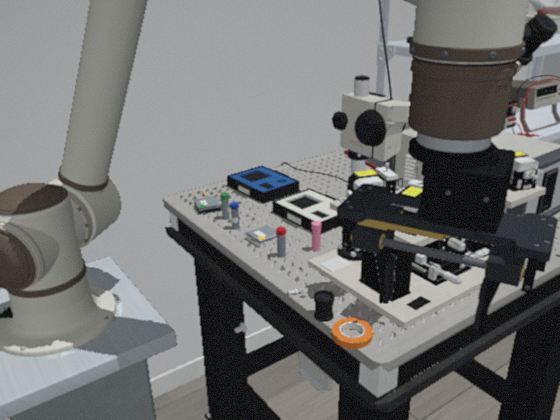

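The top view shows the blue tray at (195,173) and the white tray at (271,173). The green-dot box is at (202,237), the green tube at (226,234), the blue tube at (249,237), the yellow-dot box at (280,231), the red tube at (309,234) and a pink look-alike at (317,208). A gold item is near (174,225), a silver one near (357,258) and the loupe at (385,257). I'll enlarge to confirm.

```bash
python3 - <<'E'
from h import *
t=dict(np.load('top0.npz')); s=dict(np.load('side0.npz'))
a=cv2.resize(t['frame'][145:270,155:355],None,fx=4,fy=4,interpolation=cv2.INTER_CUBIC); save('c1.png',a)
a=cv2.resize(s['frame'][160:310,165:365],None,fx=4,fy=4,interpolation=cv2.INTER_CUBIC); save('c2.png',a)
hsv=cv2.cvtColor(t['frame'],cv2.COLOR_BGR2HSV)
def blobs(c,name,lo,hi,roi,z):
    hs=cv2.cvtColor(c['frame'],cv2.COLOR_BGR2HSV); m=cv2.inRange(hs,lo,hi)
    k=np.zeros_like(m);x0,y0,x1,y1=roi;k[y0:y1,x0:x1]=1;m*=k
    n,_,st,ce=cv2.connectedComponentsWithStats(m)
    for i in range(1,n):
        if st[i,4]>=4: print(name,st[i].tolist(),ce[i].round(1),onz(c,*ce[i],z).round(4))
R=(155,195,345,262)
blobs(t,'red',(0,120,60),(8,255,255),R,.064)
blobs(t,'pink',(160,60,60),(180,255,255),R,.064)
blobs(t,'blue',(105,120,50),(130,255,255),R,.064)
blobs(t,'green',(45,90,40),(90,255,255),R,.064)
blobs(t,'yellow',(15,110,90),(35,255,255),R,.018)
blobs(t,'bluetray',(100,120,30),(130,255,255),(155,140,235,205),.028)
blobs(t,'whitetray',(0,0,170),(180,40,255),(235,140,305,205),.028)
blobs(t,'blackpocket',(0,0,0),(180,255,50),(155,140,305,205),.022)
E
```

```text
red [306, 230, 7, 7, 34] [309.4 233.1] [ 0.4344 -0.0584  0.064 ]
pink [314, 203, 8, 9, 52] [317.4 206.9] [ 0.5055 -0.0805  0.064 ]
blue [246, 234, 6, 6, 28] [248.2 236.5] [0.4242 0.1061 0.064 ]
green [224, 230, 6, 6, 30] [226.3 232.8] [0.4336 0.165  0.064 ]
green [203, 242, 6, 5, 22] [205.8 244.2] [0.4026 0.2193 0.064 ]
yellow [285, 234, 5, 6, 21] [286.8 236.8] [0.4262 0.0009 0.018 ]
bluetray [168, 152, 55, 43, 1513] [196.8 172.9] [0.6049 0.2574 0.028 ]
whitetray [235, 140, 70, 65, 1604] [269.9 167.6] [0.6218 0.0499 0.028 ]
whitetray [243, 153, 56, 41, 1359] [273.3 172.8] [0.6068 0.0401 0.028 ]
blackpocket [185, 151, 18, 2, 19] [193.6 151.6] [0.6688 0.2701 0.022 ]
blackpocket [207, 159, 6, 6, 27] [209.3 161.6] [0.6395 0.2239 0.022 ]
blackpocket [284, 161, 3, 3, 7] [285.1 161.7] [0.641  0.0063 0.022 ]
blackpocket [172, 164, 21, 21, 429] [181.9 173.8] [0.6034 0.3012 0.022 ]
blackpocket [248, 164, 21, 20, 365] [258.  173.8] [0.6048 0.0837 0.022 ]
blackpocket [204, 176, 12, 7, 73] [209.5 178.6] [0.5897 0.2217 0.022 ]
blackpocket [281, 177, 11, 5, 42] [285.7 179.1] [0.5902 0.0046 0.022 ]
blackpocket [169, 192, 55, 5, 101] [193.6 194.6] [0.5435 0.2655 0.022 ]
```

View pics/c1.png

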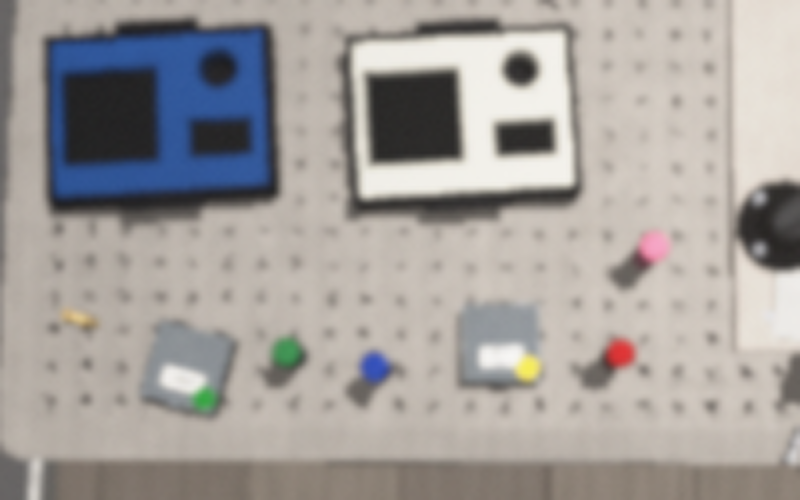

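View pics/c2.png

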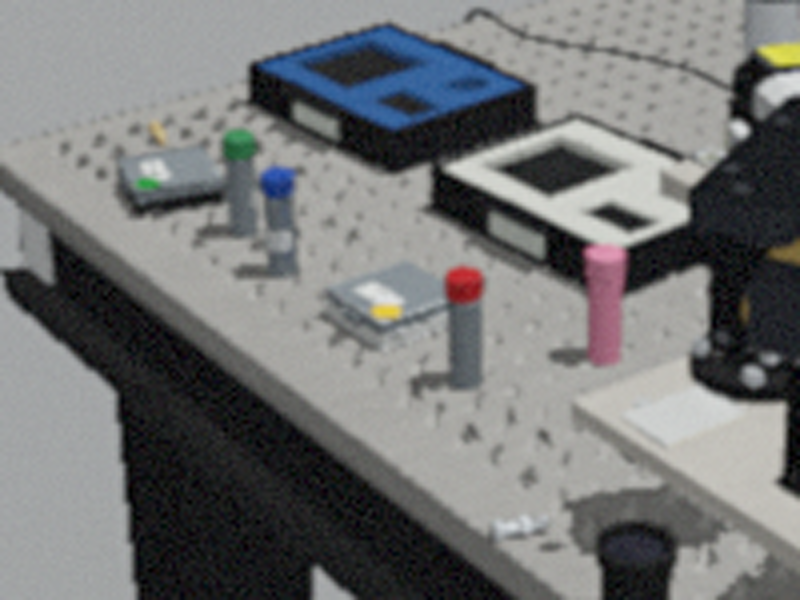

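The crops settle the candidates. Tubes are red at (309,233), pink at (317,207), blue at (248,236) and green at (226,233). The red one has a grey body with a red cap, while the all-pink one is the decoy. The box with the green dot is at (206,244) and the one with the yellow dot at (287,237). The gold piece lies at about (174,225), and the silver one is far right, by the loupe. Next I'll measure poses.

```bash
cat >> h.py <<'E'
def onzs(c,P,z):
    K=np.array([[c['fx'],0,c['cx']],[0,c['fy'],c['cy']],[0,0,1.]])
    q=cv2.undistortPoints(np.float64(P).reshape(-1,1,2),K,np.array([float(c['k1']),0,0,0])).reshape(-1,2)
    d=np.c_[q,np.ones(len(q))]@np.array(c['rotation']).T; o=np.array(c['xyz'])
    return (o+d*((z-o[2])/d[:,2])[:,None])[:,:2]
def comps(m,lo=5,hi=1e9):
    n,l,st,ce=cv2.connectedComponentsWithStats(m)
    return [(st[i],ce[i],l==i) for i in range(1,n) if lo<=st[i,4]<=hi]
def roi(m,r):
    k=np.zeros_like(m);k[r[1]:r[3],r[0]:r[2]]=m[r[1]:r[3],r[0]:r[2]];return k
def up(c,S=4):  # upscaled view for subpixel masks: pixel p -> (p+.5)/S-.5
    return cv2.resize(c['frame'],None,fx=S,fy=S,interpolation=cv2.INTER_CUBIC)
def rect(c,mask,z,S=4):
    cs,_=cv2.findContours(mask.astype(np.uint8),cv2.RETR_EXTERNAL,cv2.CHAIN_APPROX_NONE)
    k=max(cs,key=cv2.contourArea).reshape(-1,2); w=onzs(c,(k+.5)/S-.5,z)
    (cx,cy),(a,b),ang=cv2.minAreaRect(np.float32(w*1000)); return np.round([cx,cy,a,b,ang],1)
E
cat > m.py <<'E'
from h import *
t=dict(np.load('top0.npz')); s=dict(np.load('side0.npz'))
S=4
def run(c,n,items):
    U=up(c); H=cv2.cvtColor(U,cv2.COLOR_BGR2HSV)
    for name,lo,hi,r,z in items:
        m=roi(cv2.inRange(H,lo,hi),[v*S for v in r])
        for st,ce,k in comps(m,60):
            print(n,name,'px',((ce+.5)/S-.5).round(1),'cen',(onzs(c,[(ce+.5)/S-.5],z)[0]*1000).round(1),'rect',rect(c,k,z))
R=(155,195,345,262)
run(t,'top',[('red',(0,120,60),(8,255,255),R,.062),('blue',(105,120,50),(130,255,255),R,.062),('green',(45,90,40),(90,255,255),R,.062),
 ('greendot',(45,90,40),(90,255,255),(195,235,215,255),.018),('yel',(15,110,90),(35,255,255),(280,225,300,245),.018),
 ('gold',(8,60,80),(35,255,255),(160,215,185,235),.006),
 ('grnbox',(95,25,70),(125,110,190),(185,220,216,255),.018),('yelbox',(95,25,70),(125,110,190),(265,215,293,245),.018),
 ('bluepk',(0,0,0),(180,255,75),(171,156,220,188),.028),('whitepk',(0,0,0),(180,255,130),(246,157,296,188),.028)])
q=(165,160,365,310)
run(s,'side',[('red',(0,120,60),(8,255,255),q,.057),('blue',(105,120,50),(130,255,255),(225,195,245,215),.057),('green',(45,90,40),(90,255,255),(215,190,232,203),.057),
 ('greendot',(45,90,40),(90,255,255),(195,200,210,212),.018),('yel',(15,110,90),(35,255,255),(250,230,270,245),.018),
 ('gold',(8,60,80),(35,255,255),(195,185,212,200),.006),
 ('bluepk',(0,0,0),(180,255,75),(238,169,290,192),.026),('whitepk',(0,0,0),(180,255,110),(290,193,332,222),.026)])
E
python3 m.py
```

```text
top red px [309.4 233.1] cen [434.6 -58.6] rect [ 4.347e+02 -5.880e+01  1.690e+01  1.830e+01  3.000e-01]
top blue px [248.3 236.5] cen [424.2 106. ] rect [424.5 106.2  16.6  15.3  27.3]
top green px [226.4 232.9] cen [433.4 165.2] rect [433.6 165.1  16.1  16.2   0.5]
top green px [205.8 244.4] cen [402.1 219.7] rect [401.9 219.9  12.4  14.6  27.2]
top greendot px [205.8 244.4] cen [403.3 227.3] rect [403.1 227.5  12.9  15.3  27.2]
top yel px [286.6 236.8] cen [426.1   1.4] rect [426.2   1.5  12.4  14.9  45.3]
top gold px [174.2 224.3] cen [460.  321.5] rect [459.8 321.1  26.5   9.6  72.4]
top bluepk px [209.1 161.6] cen [637.8 223.2] rect [637.9 223.2  22.   21.4   1.8]
top bluepk px [182.1 173.7] cen [602.4 299.1] rect [602.8 299.1  65.1  64.1   3.8]
top bluepk px [209.6 178.8] cen [588.  220.3] rect [587.9 219.9  22.4  39.    1.9]
top whitepk px [284.7 161.8] cen [639.2   7.7] rect [6.39e+02 7.60e+00 2.20e+01 2.21e+01 3.00e-01]
top whitepk px [258.  173.7] cen [603.8  83.4] rect [604.   83.3  64.5  64.7   3.7]
top whitepk px [285.9 178.9] cen [589.4   4.3] rect [589.4   4.3  22.2  
[... 913 characters left out ...]
  58.4  52.1]
side bluepk px [238.7 190.5] cen [513.  231.8] rect [513.6 236.7  25.5   7.9  78.8]
side whitepk px [292.4 193.5] cen [609.  133.4] rect [609.3 129.1  17.2  19.9  52.1]
side whitepk px [327.8 195.9] cen [668.3  68.1] rect [668.2  68.1   8.9  31.1   3.1]
side whitepk px [303.7 201.9] cen [600.1  76.1] rect [600.   76.8  57.2  53.2   5.3]
side whitepk px [299.7 216.4] cen [543.8  18.1] rect [540.4  22.7  24.   80.8   2.5]
side whitepk px [319.8 213.9] cen [5.878e+02 5.000e-01] rect [588.    0.7  18.5  35.2   5.3]
side whitepk px [328.  220.1] cen [582.1 -35. ] rect [582.1 -37.2  30.7  15.1   3.8]
side whitepk px [291.4 220.6] cen [516.   12.4] rect [519.   13.2  12.9  11.7  53.6]
```

```bash
python3 - <<'E'
from h import *
t=dict(np.load('top0.npz')); S=4
U=up(t); L=cv2.cvtColor(U,cv2.COLOR_BGR2LAB).astype(int); H=cv2.cvtColor(U,cv2.COLOR_BGR2HSV)
print(H[228*S,276*S],H[229*S,202*S],H[228*S,255*S],H[252*S,240*S])
for name,r in(('g',(186,218,218,256)),('y',(265,214,295,246))):
    b=L[...,2]; m=((b<127)|((L[...,0]>195)&False)).astype(np.uint8)*255
    m=roi(m,[v*S for v in r]); m=cv2.morphologyEx(m,cv2.MORPH_OPEN,np.ones((7,7)))
    # add label and dot by closing
    for st,ce,k in comps(m,500): print(name,(ce/S).round(1),st[4],rect(t,k,.018))
    ks=[k for st,ce,k in comps(m,500)]
    v=np.zeros_like(m)
    for k in ks: v|=k.astype(np.uint8)*255
    hull=cv2.convexHull(cv2.findNonZero(v)); w=onzs(t,(hull.reshape(-1,2)+.5)/S-.5,.018)*1000
    print(cv2.minAreaRect(np.float32(w)))
    a=U[r[1]*S:r[3]*S,r[0]*S:r[2]*S].copy(); cv2.polylines(a,[hull-np.array([r[0]*S,r[1]*S])],True,(0,0,255)); save('b'+name+'.png',cv2.resize(a,(360,360)))
a=np.hstack([cv2.imread('pics/bg.png'),cv2.imread('pics/by.png')]); save('boxes.png',a)
E
```

```text
[108  16 157] [103  15 149] [ 14  23 168] [ 15  22 186]
g [201.5 234.6] 3233 [424.4 240.6  51.4  53.4  74.8]
((424.44964599609375, 240.63165283203125), (51.44017791748047, 53.35201644897461), 74.83932495117188)
y [279.2 228.7] 2925 [443.5  20.6  50.6  48.6   0.5]
((443.5069274902344, 20.628807067871094), (50.6188850402832, 48.553375244140625), 0.45163577795028687)
```

View pics/boxes.png

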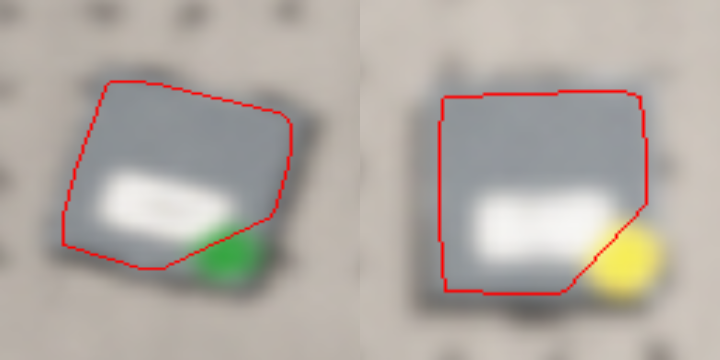

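The crop shows both box outlines. The yellow box is nearly square to the table with its latch lip facing the robot; the green box is turned about -15°. First move: square the tool up and go above the red tube.

>>> play_rows([
  {"az":8.55,"claw":45},
  {"az":8.55,"claw":45},
  {"az":8.5,"claw":45},
  {"dx":-8,"dy":24,"claw":45},
  {"dx":-15,"dy":46,"claw":45},
  {"dx":-15,"dy":46,"claw":45},
  {"dx":-15,"dy":46,"claw":45},
  {"dx":-15,"dy":46,"claw":45},
  {"dx":-15,"dy":46,"claw":45},
  {"dx":-15,"dy":46,"claw":45},
  {"dx":-15,"dy":46,"claw":45},
  {"dx":-15,"dy":46,"claw":45},
  {"dx":-15,"dy":46,"claw":45},
  {"dx":-15,"dy":46,"claw":45},
  {"dx":-10,"dy":20,"claw":45},
  {"claw":45},
  {"claw":45},
])

```text
invalid input at $.steps[0]: expected keys ax, ay, az, dx, dy, dz, claw
```

```bash
python3 - <<'E'
from h import *
s=sense(); print(s['time_s'],s['tcp_pos'],np.round(s['ee_rot'],4).tolist(),s['joints'],s['gripper_width'],s['wrist_force'])
E
```

```text
0.1 [ 0.27039307 -0.56290134  0.23555653] [[-0.9015, -0.4328, -0.001], [-0.4328, 0.9015, 0.0018], [0.0001, 0.002, -1.0]] [-4.95270781e+01  2.20870332e+01  3.86706235e-01 -2.49890796e-02
 -6.84126677e+01 -1.48182532e+01] 0.9989492070715136 [ 0.39316017  0.00477677 -1.077659  ]
```

>>> play_rows([
  {"ax":0,"ay":0,"az":8.55,"dx":0,"dy":0,"dz":0,"claw":45},
  {"ax":0,"ay":0,"az":8.55,"dx":0,"dy":0,"dz":0,"claw":45},
  {"ax":0,"ay":0,"az":8.5,"dx":0,"dy":0,"dz":0,"claw":45},
  {"ax":0,"ay":0,"az":0,"dx":-8,"dy":24,"dz":0,"claw":45},
  {"ax":0,"ay":0,"az":0,"dx":-15,"dy":46,"dz":0,"claw":45},
  {"ax":0,"ay":0,"az":0,"dx":-15,"dy":46,"dz":0,"claw":45},
  {"ax":0,"ay":0,"az":0,"dx":-15,"dy":46,"dz":0,"claw":45},
  {"ax":0,"ay":0,"az":0,"dx":-15,"dy":46,"dz":0,"claw":45},
  {"ax":0,"ay":0,"az":0,"dx":-15,"dy":46,"dz":0,"claw":45},
  {"ax":0,"ay":0,"az":0,"dx":-15,"dy":46,"dz":0,"claw":45},
  {"ax":0,"ay":0,"az":0,"dx":-15,"dy":46,"dz":0,"claw":45},
  {"ax":0,"ay":0,"az":0,"dx":-15,"dy":46,"dz":0,"claw":45},
  {"ax":0,"ay":0,"az":0,"dx":-15,"dy":46,"dz":0,"claw":45},
  {"ax":0,"ay":0,"az":0,"dx":-15,"dy":46,"dz":0,"claw":45},
  {"ax":0,"ay":0,"az":0,"dx":-10,"dy":20,"dz":0,"claw":45},
  {"ax":0,"ay":0,"az":0,"dx":0,"dy":0,"dz":0,"claw":45},
  {"ax":0,"ay":0,"az":0,"dx":0,"dy":0,"dz":0,"claw":45},
])

```text
time_s: 1.8
tcp_pos: [0.4378, -0.0589, 0.2362]
ee_rot: [[-1.0, -0.002, -0.001], [-0.002, 1.0, -0.0], [0.001, -0.0, -1.0]]
wrist_force: [-0.3, -0.1, -0.6]
gripper_width: 0.517
gripper_force: 0.0
```

```bash
cat > st.py <<'E'
from h import *
s=sense(); R=np.array(s['ee_rot']); print(round(s['time_s'],2),'tcp mm',(np.array(s['tcp_pos'])*1000).round(1),'yaw_y',np.degrees(np.arctan2(R[1,1],R[0,1])).round(2),'tilt',R[:2,2].round(4),'w',round(s['gripper_width']*87,1),'gf',np.round(s['gripper_force'],1),'F',np.round(s['wrist_force'],1),'J',np.round(s['joints']))
E
python3 st.py
```

```text
1.8 tcp mm [437.8 -58.9 236.2] yaw_y 90.12 tilt [-0.0012 -0.0001] w 45.0 gf 0.0 F [-0.3 -0.1 -0.6] J [  14.    4.  -24.   -0.  -62. -103.]
```

>>> play_rows([
  {"ax":0,"ay":0,"az":0,"dx":4,"dy":-1,"dz":45,"claw":45},
  {"ax":0,"ay":0,"az":0,"dx":0,"dy":0,"dz":45,"claw":45},
  {"ax":0,"ay":0,"az":0,"dx":0,"dy":0,"dz":45,"claw":45},
  {"ax":0,"ay":0,"az":0,"dx":0,"dy":0,"dz":30,"claw":45},
  {"ax":0,"ay":0,"az":0,"dx":0,"dy":0,"dz":19,"claw":45},
  {"ax":0,"ay":0,"az":0,"dx":0,"dy":0,"dz":0,"claw":30},
  {"ax":0,"ay":0,"az":0,"dx":0,"dy":0,"dz":0,"claw":24},
  {"ax":0,"ay":0,"az":0,"dx":0,"dy":0,"dz":0,"claw":20},
  {"ax":0,"ay":0,"az":0,"dx":0,"dy":0,"dz":0,"claw":14},
  {"ax":0,"ay":0,"az":0,"dx":0,"dy":0,"dz":0,"claw":14},
  {"ax":0,"ay":0,"az":0,"dx":0,"dy":0,"dz":0,"claw":14},
])

```text
time_s: 2.9
tcp_pos: [0.4351, -0.0601, 0.0537]
ee_rot: [[-1.0, -0.002, 0.003], [-0.002, 1.0, 0.0], [-0.003, 0.0, -1.0]]
wrist_force: [0.6, -0.9, 6.6]
gripper_width: 0.221
gripper_force: 30.0
```

>>> play_rows([
  {"ax":0,"ay":0,"az":0,"dx":0,"dy":0,"dz":-20,"claw":14},
  {"ax":0,"ay":0,"az":0,"dx":0,"dy":0,"dz":-40,"claw":14},
  {"ax":0,"ay":0,"az":0,"dx":0,"dy":0,"dz":-40,"claw":14},
  {"ax":0,"ay":0,"az":0,"dx":-10,"dy":14,"dz":0,"claw":14},
  {"ax":0,"ay":0,"az":0,"dx":-20,"dy":28,"dz":0,"claw":14},
  {"ax":0,"ay":0,"az":0,"dx":-22,"dy":30,"dz":0,"claw":14},
  {"ax":0,"ay":0,"az":0,"dx":-22,"dy":30,"dz":0,"claw":14},
  {"ax":0,"ay":0,"az":0,"dx":-22,"dy":30,"dz":0,"claw":14},
  {"ax":0,"ay":0,"az":0,"dx":-22,"dy":30,"dz":0,"claw":14},
  {"ax":0,"ay":0,"az":0,"dx":-22,"dy":30,"dz":0,"claw":14},
  {"ax":0,"ay":0,"az":0,"dx":-22,"dy":30,"dz":0,"claw":14},
  {"ax":0,"ay":0,"az":0,"dx":-20,"dy":30,"dz":0,"claw":14},
  {"ax":0,"ay":0,"az":0,"dx":-20,"dy":30,"dz":25,"claw":14},
  {"ax":0,"ay":0,"az":0,"dx":0,"dy":0,"dz":25,"claw":14},
  {"ax":0,"ay":0,"az":0,"dx":0,"dy":0,"dz":0,"claw":14},
  {"ax":0,"ay":0,"az":0,"dx":0,"dy":0,"dz":0,"claw":14},
])

```text
time_s: 4.5
tcp_pos: [0.6353, 0.2217, 0.1017]
ee_rot: [[-1.0, -0.001, -0.002], [-0.001, 1.0, -0.002], [0.002, -0.002, -1.0]]
wrist_force: [0.2, -0.0, 0.7]
gripper_width: 0.219
gripper_force: 30.0
```

```bash
python3 st.py; python3 - <<'E'
from h import *
c=capture('side'); d=capture('top')
np.savez('s1.npz',**c); np.savez('t1.npz',**d)
a=cv2.resize(c['frame'][90:240,190:350],(640,600),interpolation=cv2.INTER_CUBIC)
save('r1.png',a)
E
```

```text
4.5 tcp mm [635.3 221.7 101.7] yaw_y 90.08 tilt [-0.0019 -0.0016] w 19.1 gf 30.0 F [ 0.2 -0.   0.7] J [  33.   33.   -2.    0.  -55. -123.]
```

View pics/r1.png

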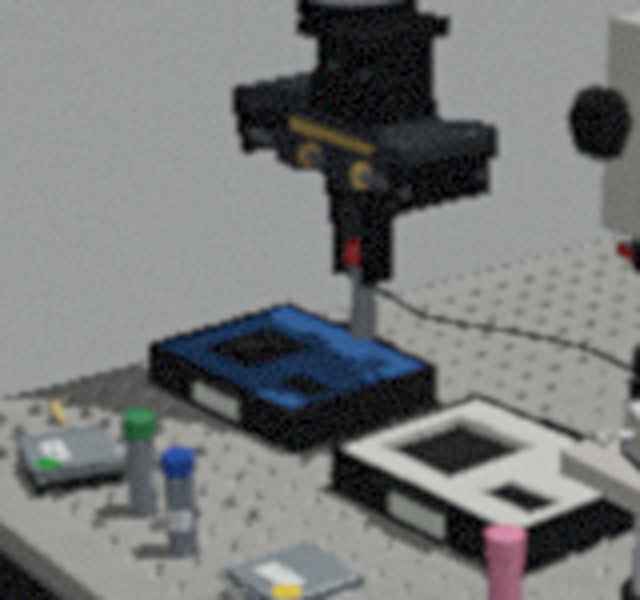

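The side view shows the red tube hanging upright over the blue tray. Its foot is at crop (363,340), and projected down it meets the well near frame pixel (282,181). Lowering it now.

>>> play_rows([
  {"ax":0,"ay":0,"az":0,"dx":-2,"dy":0,"dz":10,"claw":14},
  {"ax":0,"ay":0,"az":0,"dx":0,"dy":0,"dz":10,"claw":14},
  {"ax":0,"ay":0,"az":0,"dx":0,"dy":0,"dz":8,"claw":14},
  {"ax":0,"ay":0,"az":0,"dx":0,"dy":0,"dz":6,"claw":14},
  {"ax":0,"ay":0,"az":0,"dx":0,"dy":0,"dz":5,"claw":14},
  {"ax":0,"ay":0,"az":0,"dx":0,"dy":0,"dz":4,"claw":14},
  {"ax":0,"ay":0,"az":0,"dx":0,"dy":0,"dz":0,"claw":14},
  {"ax":0,"ay":0,"az":0,"dx":0,"dy":0,"dz":0,"claw":14},
])

```text
time_s: 5.4
tcp_pos: [0.6379, 0.2221, 0.0596]
ee_rot: [[-1.0, -0.001, 0.0], [-0.001, 1.0, 0.0], [-0.0, 0.0, -1.0]]
wrist_force: [-0.4, -0.0, -0.5]
gripper_width: 0.225
gripper_force: 30.0
```

>>> play_rows([
  {"ax":0,"ay":0,"az":0,"dx":0,"dy":0,"dz":2,"claw":14},
  {"ax":0,"ay":0,"az":0,"dx":0,"dy":0,"dz":0,"claw":24},
  {"ax":0,"ay":0,"az":0,"dx":0,"dy":0,"dz":0,"claw":32},
  {"ax":0,"ay":0,"az":0,"dx":0,"dy":0,"dz":0,"claw":40},
  {"ax":0,"ay":0,"az":0,"dx":0,"dy":0,"dz":0,"claw":40},
  {"ax":0,"ay":0,"az":0,"dx":0,"dy":0,"dz":-15,"claw":40},
  {"ax":0,"ay":0,"az":0,"dx":0,"dy":0,"dz":-45,"claw":40},
  {"ax":0,"ay":0,"az":0,"dx":0,"dy":0,"dz":-45,"claw":40},
  {"ax":0,"ay":0,"az":0,"dx":20,"dy":-11,"dz":0,"claw":40},
  {"ax":0,"ay":0,"az":0,"dx":40,"dy":-22,"dz":0,"claw":40},
  {"ax":0,"ay":0,"az":0,"dx":40,"dy":-22,"dz":0,"claw":40},
  {"ax":0,"ay":0,"az":0,"dx":40,"dy":-22,"dz":0,"claw":40},
  {"ax":0,"ay":0,"az":0,"dx":40,"dy":-22,"dz":0,"claw":40},
  {"ax":0,"ay":0,"az":0,"dx":33,"dy":-18,"dz":0,"claw":40},
  {"ax":0,"ay":0,"az":0,"dx":0,"dy":0,"dz":0,"claw":40},
  {"ax":0,"ay":0,"az":0,"dx":0,"dy":0,"dz":0,"claw":40},
])

```text
time_s: 7.0
tcp_pos: [0.4254, 0.105, 0.1641]
ee_rot: [[-1.0, -0.002, 0.003], [-0.002, 1.0, 0.002], [-0.003, 0.002, -1.0]]
wrist_force: [0.9, -0.2, 0.2]
gripper_width: 0.459
gripper_force: 0.0
```

```bash
python3 st.py; python3 - <<'E'
from h import *
c=capture('side'); d=capture('top'); np.savez('s2.npz',**c); np.savez('t2.npz',**d)
a=cv2.resize(c['frame'][150:250,170:350],(720,400),interpolation=cv2.INTER_CUBIC); save('r2.png',a)
S=4;H=cv2.cvtColor(up(d),cv2.COLOR_BGR2HSV)
for st,ce,k in comps(roi(cv2.inRange(H,(0,120,60),(8,255,255)),[v*S for v in (160,140,235,205)]),60):
    p=(ce+.5)/S-.5; print('red top',p.round(1),onzs(d,[p],.066)*1000)
E
```

```text
7.0 tcp mm [425.4 105.  164.1] yaw_y 90.09 tilt [0.0032 0.0016] w 39.9 gf 0.0 F [ 0.9 -0.2  0.2] J [  35.    8.  -31.    0.  -51. -125.]
red top [207.7 159.1] [[635.73481924 220.93731181]]
```

View pics/r2.png

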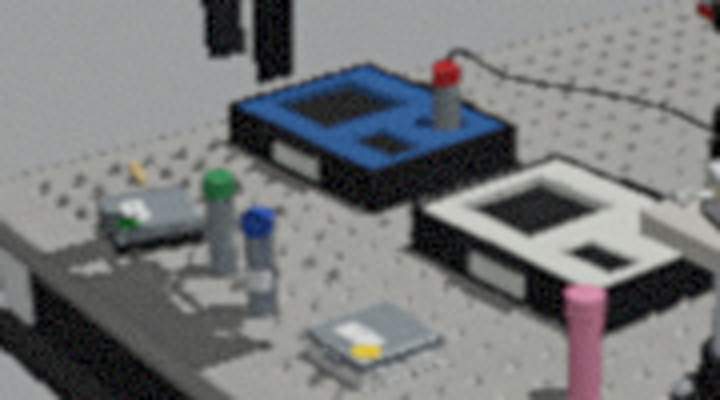

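The red tube now stands in the blue tray's well at crop (447,95), upright. Next is the blue tube at crop (260,260).

>>> play_rows([
  {"ax":0,"ay":0,"az":0,"dx":1,"dy":1,"dz":40,"claw":40},
  {"ax":0,"ay":0,"az":0,"dx":0,"dy":0,"dz":40,"claw":40},
  {"ax":0,"ay":0,"az":0,"dx":0,"dy":0,"dz":31,"claw":40},
  {"ax":0,"ay":0,"az":0,"dx":0,"dy":0,"dz":0,"claw":30},
  {"ax":0,"ay":0,"az":0,"dx":0,"dy":0,"dz":0,"claw":24},
  {"ax":0,"ay":0,"az":0,"dx":0,"dy":0,"dz":0,"claw":20},
  {"ax":0,"ay":0,"az":0,"dx":0,"dy":0,"dz":0,"claw":14},
  {"ax":0,"ay":0,"az":0,"dx":0,"dy":0,"dz":0,"claw":14},
  {"ax":0,"ay":0,"az":0,"dx":0,"dy":0,"dz":0,"claw":14},
])

```text
time_s: 8.0
tcp_pos: [0.4253, 0.1067, 0.053]
ee_rot: [[-1.0, -0.002, 0.004], [-0.002, 1.0, 0.002], [-0.004, 0.002, -1.0]]
wrist_force: [-0.5, 1.0, 6.2]
gripper_width: 0.221
gripper_force: 30.0
```

```bash
python3 st.py; python3 - <<'E'
from h import *
d=dict(np.load('t2.npz')); z=d['range_z'][156:163,204:212]
print([[round(pt(d,u,v)[2]*1000) for u in range(204,212)] for v in range(156,163)])
E
```

```text
8.0 tcp mm [425.3 106.7  53. ] yaw_y 90.1 tilt [0.0037 0.0022] w 19.2 gf 30.0 F [-0.5  1.   6.2] J [  35.   18.  -39.    0.  -33. -125.]
[[30, 68, 68, 71, 68, 69, 69, 34], [32, 69, 71, 69, 69, 72, 70, 68], [72, 71, 72, 70, 67, 69, 66, 68], [67, 70, 70, 70, 70, 69, 67, 63], [29, 69, 70, 68, 70, 71, 67, 46], [28, 22, 65, 68, 70, 63, 62, 39], [30, 20, 9, 47, 53, 53, 52, 40]]
```

>>> play_rows([
  {"ax":0,"ay":0,"az":0,"dx":0,"dy":0,"dz":-20,"claw":14},
  {"ax":0,"ay":0,"az":0,"dx":0,"dy":0,"dz":-40,"claw":14},
  {"ax":0,"ay":0,"az":0,"dx":0,"dy":0,"dz":-40,"claw":14},
  {"ax":0,"ay":0,"az":0,"dx":-15,"dy":-7,"dz":0,"claw":14},
  {"ax":0,"ay":0,"az":0,"dx":-30,"dy":-14,"dz":0,"claw":14},
  {"ax":0,"ay":0,"az":0,"dx":-35,"dy":-16,"dz":0,"claw":14},
  {"ax":0,"ay":0,"az":0,"dx":-35,"dy":-16,"dz":0,"claw":14},
  {"ax":0,"ay":0,"az":0,"dx":-35,"dy":-16,"dz":0,"claw":14},
  {"ax":0,"ay":0,"az":0,"dx":-35,"dy":-16,"dz":0,"claw":14},
  {"ax":0,"ay":0,"az":0,"dx":-29.5,"dy":-13,"dz":0,"claw":14},
  {"ax":0,"ay":0,"az":0,"dx":0,"dy":0,"dz":30,"claw":14},
  {"ax":0,"ay":0,"az":0,"dx":0,"dy":0,"dz":20,"claw":14},
  {"ax":0,"ay":0,"az":0,"dx":0,"dy":0,"dz":0,"claw":14},
  {"ax":0,"ay":0,"az":0,"dx":0,"dy":0,"dz":0,"claw":14},
])

```text
time_s: 9.4
tcp_pos: [0.6385, 0.0079, 0.1018]
ee_rot: [[-1.0, -0.001, -0.0], [-0.001, 1.0, -0.001], [0.0, -0.001, -1.0]]
wrist_force: [0.0, 0.1, 0.1]
gripper_width: 0.219
gripper_force: 30.0
```

```bash
python3 st.py; python3 - <<'E'
from h import *
c=capture('side'); np.savez('s3.npz',**c)
a=cv2.resize(c['frame'][130:240,270:370],(600,660*10//11),interpolation=cv2.INTER_CUBIC); save('r3.png',a)
E
```

```text
9.4 tcp mm [638.5   7.9 101.8] yaw_y 90.08 tilt [-0.0004 -0.0006] w 19.0 gf 30.0 F [0.  0.1 0.1] J [  15.   30.   -7.    0.  -53. -105.]
```

View pics/r3.png

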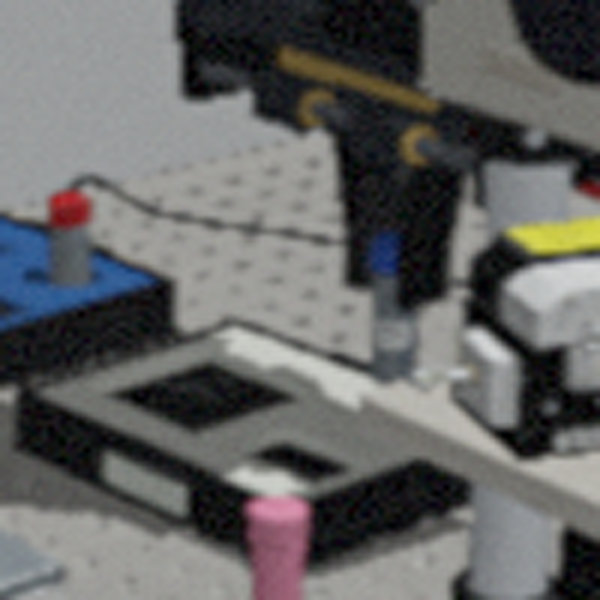

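The blue tube hangs upright at crop (390,330). The stage plate hides the white tray's well from this camera, so I'll lower it on the measured numbers and watch the force.

>>> play_rows([
  {"ax":0,"ay":0,"az":0,"dx":-1,"dy":0.5,"dz":10,"claw":14},
  {"ax":0,"ay":0,"az":0,"dx":0,"dy":0,"dz":10,"claw":14},
  {"ax":0,"ay":0,"az":0,"dx":0,"dy":0,"dz":8,"claw":14},
  {"ax":0,"ay":0,"az":0,"dx":0,"dy":0,"dz":6,"claw":14},
  {"ax":0,"ay":0,"az":0,"dx":0,"dy":0,"dz":5,"claw":14},
  {"ax":0,"ay":0,"az":0,"dx":0,"dy":0,"dz":4,"claw":14},
  {"ax":0,"ay":0,"az":0,"dx":0,"dy":0,"dz":0,"claw":14},
  {"ax":0,"ay":0,"az":0,"dx":0,"dy":0,"dz":0,"claw":14},
])

```text
time_s: 10.25
tcp_pos: [0.6396, 0.0085, 0.0586]
ee_rot: [[-1.0, -0.001, 0.0], [-0.001, 1.0, 0.0], [-0.0, 0.0, -1.0]]
wrist_force: [-0.5, -1.0, 0.8]
gripper_width: 0.221
gripper_force: 30.0
```

>>> play_rows([
  {"ax":0,"ay":0,"az":0,"dx":0,"dy":0,"dz":1.5,"claw":14},
  {"ax":0,"ay":0,"az":0,"dx":0,"dy":0,"dz":0,"claw":24},
  {"ax":0,"ay":0,"az":0,"dx":0,"dy":0,"dz":0,"claw":32},
  {"ax":0,"ay":0,"az":0,"dx":0,"dy":0,"dz":0,"claw":40},
  {"ax":0,"ay":0,"az":0,"dx":0,"dy":0,"dz":0,"claw":40},
  {"ax":0,"ay":0,"az":0,"dx":0,"dy":0,"dz":-15,"claw":40},
  {"ax":0,"ay":0,"az":0,"dx":0,"dy":0,"dz":-45,"claw":40},
  {"ax":0,"ay":0,"az":0,"dx":0,"dy":0,"dz":-45,"claw":70},
  {"ax":0,"ay":0,"az":0,"dx":20,"dy":2,"dz":0,"claw":70},
  {"ax":0,"ay":0,"az":0,"dx":40,"dy":2,"dz":0,"claw":70},
  {"ax":0,"ay":0,"az":0,"dx":40,"dy":2,"dz":0,"claw":70},
  {"ax":0,"ay":0,"az":0,"dx":40,"dy":2,"dz":0,"claw":70},
  {"ax":0,"ay":0,"az":0,"dx":36,"dy":2,"dz":0,"claw":70},
  {"ax":0,"ay":0,"az":0,"dx":20,"dy":2,"dz":30,"claw":70},
  {"ax":0,"ay":0,"az":0,"dx":0,"dy":0,"dz":30,"claw":70},
  {"ax":0,"ay":0,"az":0,"dx":0,"dy":0,"dz":0,"claw":70},
  {"ax":0,"ay":0,"az":0,"dx":0,"dy":0,"dz":0,"claw":70},
])

```text
time_s: 11.95
tcp_pos: [0.4442, 0.0204, 0.1025]
ee_rot: [[-1.0, -0.002, 0.0], [-0.002, 1.0, -0.001], [-0.0, -0.001, -1.0]]
wrist_force: [-0.0, 0.9, 1.1]
gripper_width: 0.807
gripper_force: 0.0
```

```bash
python3 st.py; python3 - <<'E'
from h import *
c=capture('side'); d=capture('top'); np.savez('s4.npz',**c); np.savez('t4.npz',**d)
a=cv2.resize(c['frame'][180:270,220:340],(800,600),interpolation=cv2.INTER_CUBIC); save('r4.png',a)
S=4;H=cv2.cvtColor(up(d),cv2.COLOR_BGR2HSV)
for st,ce,k in comps(roi(cv2.inRange(H,(105,120,50),(130,255,255)),[v*S for v in (236,140,310,205)]),60):
    p=(ce+.5)/S-.5; print('blue top',p.round(1),onzs(d,[p],.066)*1000,[round(pt(d,p[0]+i,p[1]+j)[2]*1000) for i in(-1,0,1) for j in (-1,0,1)])
E
```

```text
11.95 tcp mm [444.2  20.4 102.5] yaw_y 90.09 tilt [ 0.0001 -0.0006] w 70.2 gf 0.0 F [-0.   0.9  1.1] J [  24.   14.  -35.    0.  -42. -114.]
blue top [284.9 159.3] [[636.8990841    8.35813505]] [66, 67, 72, 73, 69, 72, 72, 71, 73]
```

View pics/r4.png

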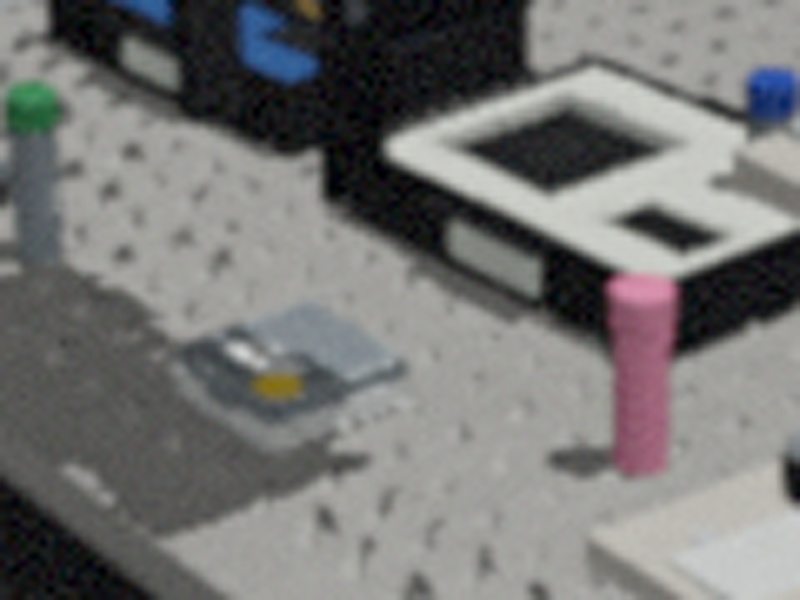

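The blue cap reads 68–72 mm high at (637,8), so that tube is seated. The yellow box is in place at crop (300,370). Gripping it by the upper part of its sides.

>>> play_rows([
  {"ax":0,"ay":0,"az":0,"dx":0.5,"dy":0,"dz":40,"claw":70},
  {"ax":0,"ay":0,"az":0,"dx":0,"dy":0,"dz":25,"claw":70},
  {"ax":0,"ay":0,"az":0,"dx":0,"dy":0,"dz":12.5,"claw":70},
  {"ax":0,"ay":0,"az":0,"dx":0,"dy":0,"dz":0,"claw":64},
  {"ax":0,"ay":0,"az":0,"dx":0,"dy":0,"dz":0,"claw":58},
  {"ax":0,"ay":0,"az":0,"dx":0,"dy":0,"dz":0,"claw":54},
  {"ax":0,"ay":0,"az":0,"dx":0,"dy":0,"dz":0,"claw":48},
  {"ax":0,"ay":0,"az":0,"dx":0,"dy":0,"dz":0,"claw":48},
  {"ax":0,"ay":0,"az":0,"dx":0,"dy":0,"dz":0,"claw":48},
])

```text
time_s: 12.95
tcp_pos: [0.4442, 0.0207, 0.0257]
ee_rot: [[-1.0, -0.001, 0.003], [-0.001, 1.0, 0.001], [-0.003, 0.001, -1.0]]
wrist_force: [0.2, 0.9, 6.1]
gripper_width: 0.63
gripper_force: 29.9
```

>>> play_rows([
  {"ax":0,"ay":0,"az":0,"dx":0,"dy":0,"dz":-15,"claw":48},
  {"ax":0,"ay":0,"az":0,"dx":0,"dy":0,"dz":-30,"claw":48},
  {"ax":0,"ay":0,"az":0,"dx":0,"dy":0,"dz":-20,"claw":48},
  {"ax":0,"ay":0,"az":0,"dx":-15,"dy":6,"dz":0,"claw":48},
  {"ax":0,"ay":0,"az":0,"dx":-30,"dy":12,"dz":0,"claw":48},
  {"ax":0,"ay":0,"az":0,"dx":-35,"dy":14,"dz":0,"claw":48},
  {"ax":0,"ay":0,"az":0,"dx":-35,"dy":14,"dz":0,"claw":48},
  {"ax":0,"ay":0,"az":0,"dx":-30,"dy":12,"dz":0,"claw":48},
  {"ax":0,"ay":0,"az":0,"dx":-16,"dy":5.5,"dz":0,"claw":48},
  {"ax":0,"ay":0,"az":-4,"dx":0,"dy":0,"dz":15,"claw":48},
  {"ax":0,"ay":0,"az":0,"dx":0,"dy":0,"dz":15,"claw":48},
  {"ax":0,"ay":0,"az":0,"dx":0,"dy":0,"dz":0,"claw":48},
  {"ax":0,"ay":0,"az":0,"dx":0,"dy":0,"dz":0,"claw":48},
])

```text
time_s: 14.25
tcp_pos: [0.6038, 0.0839, 0.0596]
ee_rot: [[-0.997, -0.071, -0.001], [-0.071, 0.997, -0.0], [0.001, -0.0, -1.0]]
wrist_force: [0.3, 0.4, 0.4]
gripper_width: 0.634
gripper_force: 29.9
```

```bash
python3 st.py; python3 - <<'E'
from h import *
c=capture('side'); np.savez('s5.npz',**c)
a=cv2.resize(c['frame'][150:240,255:375],(800,600),interpolation=cv2.INTER_CUBIC); save('r5.png',a)
E
```

```text
14.25 tcp mm [603.8  83.9  59.6] yaw_y 94.06 tilt [-0.0006 -0.0004] w 55.2 gf 29.9 F [0.3 0.4 0.4] J [  23.   31.  -14.    0.  -46. -109.]
```

View pics/r5.png

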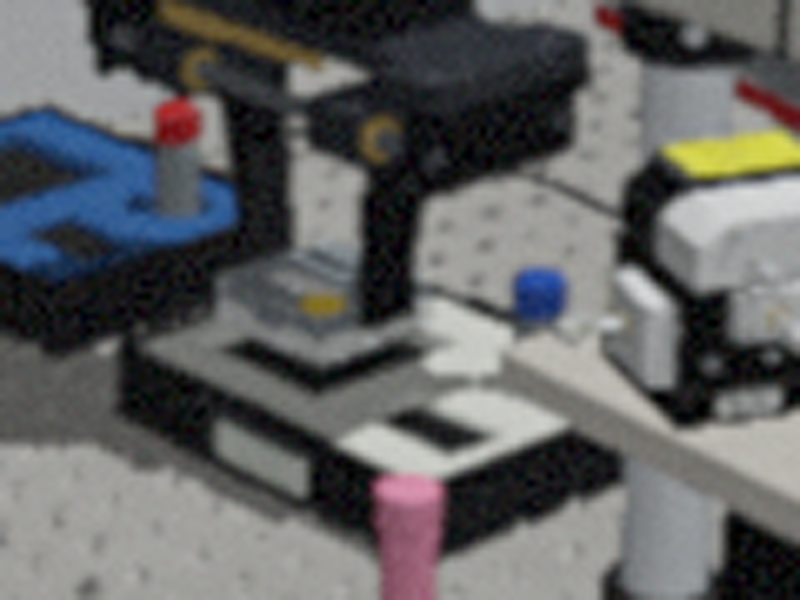

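The yellow box hangs just over the white pocket. The pocket's dark V frames the box's lower corner evenly at crop (325,375), so it is aligned. Lowering it.

>>> play_rows([
  {"ax":0,"ay":0,"az":0,"dx":-1,"dy":0,"dz":4,"claw":48},
  {"ax":0,"ay":0,"az":0,"dx":0,"dy":0,"dz":4,"claw":48},
  {"ax":0,"ay":0,"az":0,"dx":0,"dy":0,"dz":3,"claw":48},
  {"ax":0,"ay":0,"az":0,"dx":0,"dy":0,"dz":2,"claw":48},
  {"ax":0,"ay":0,"az":0,"dx":0,"dy":0,"dz":0,"claw":48},
  {"ax":0,"ay":0,"az":0,"dx":0,"dy":0,"dz":0,"claw":48},
])

```text
time_s: 14.9
tcp_pos: [0.605, 0.0841, 0.0465]
ee_rot: [[-0.997, -0.071, -0.0], [-0.071, 0.997, -0.0], [0.0, -0.0, -1.0]]
wrist_force: [0.2, 0.6, 0.1]
gripper_width: 0.629
gripper_force: 29.9
```

>>> play_rows([
  {"ax":0,"ay":0,"az":0,"dx":0,"dy":0,"dz":0.7,"claw":48},
  {"ax":0,"ay":0,"az":0,"dx":0,"dy":0,"dz":0,"claw":58},
  {"ax":0,"ay":0,"az":0,"dx":0,"dy":0,"dz":0,"claw":64},
  {"ax":0,"ay":0,"az":0,"dx":0,"dy":0,"dz":0,"claw":64},
  {"ax":0,"ay":0,"az":0,"dx":0,"dy":0,"dz":-15,"claw":64},
  {"ax":0,"ay":0,"az":0,"dx":0,"dy":0,"dz":-30,"claw":68},
  {"ax":0,"ay":0,"az":4,"dx":0,"dy":0,"dz":-35,"claw":68},
  {"ax":0,"ay":0,"az":0,"dx":15,"dy":13,"dz":0,"claw":68},
  {"ax":0,"ay":0,"az":0,"dx":30,"dy":26,"dz":0,"claw":68},
  {"ax":0,"ay":0,"az":0,"dx":35,"dy":30,"dz":0,"claw":68},
  {"ax":0,"ay":0,"az":0,"dx":35,"dy":30,"dz":0,"claw":68},
  {"ax":0,"ay":0,"az":0,"dx":35,"dy":30,"dz":0,"claw":68},
  {"ax":0,"ay":0,"az":0,"dx":30,"dy":27,"dz":0,"claw":68},
  {"ax":0,"ay":0,"az":7.6,"dx":0,"dy":0,"dz":0,"claw":68},
  {"ax":0,"ay":0,"az":7.6,"dx":0,"dy":0,"dz":0,"claw":68},
  {"ax":0,"ay":0,"az":0,"dx":0,"dy":0,"dz":0,"claw":68},
  {"ax":0,"ay":0,"az":0,"dx":0,"dy":0,"dz":0,"claw":68},
])

```text
time_s: 16.6
tcp_pos: [0.4249, 0.2399, 0.126]
ee_rot: [[-0.966, 0.259, 0.0], [0.259, 0.966, 0.0], [-0.0, 0.0, -1.0]]
wrist_force: [0.1, -0.9, -0.2]
gripper_width: 0.781
gripper_force: 0.0
```

```bash
python3 st.py; python3 - <<'E'
from h import *
d=capture('top'); np.savez('t6.npz',**d); c=capture('side')
a=cv2.resize(d['frame'][145:205,235:305],(420,360),interpolation=cv2.INTER_CUBIC)
b=cv2.resize(c['frame'][180:240,270:333],(378,360),interpolation=cv2.INTER_CUBIC); save('r6.png',np.hstack([a,b]))
print([[round(pt(d,u,v)[2]*1000) for u in range(248,272,3)] for v in range(164,184,3)])
E
```

```text
16.6 tcp mm [424.9 239.9 126. ] yaw_y 75.01 tilt [0.0002 0.0002] w 67.9 gf 0.0 F [ 0.1 -0.9 -0.2] J [  49.   16.  -27.    0.  -47. -154.]
[[36, 39, 39, 38, 38, 39, 37, 26], [37, 37, 40, 40, 42, 39, 42, 23], [38, 37, 42, 41, 35, 43, 40, 21], [36, 37, 41, 36, 38, 40, 37, 22], [38, 41, 38, 42, 39, 39, 36, 21], [18, 43, 41, 40, 40, 36, 39, 16], [18, 39, 37, 36, 33, 28, 23, 22]]
```

View pics/r6.png

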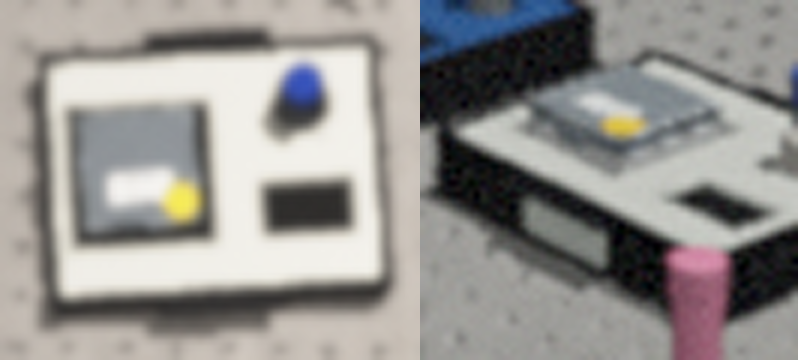

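The yellow box lies flat in the white pocket (lid at about 38–39 mm, as it should be) and the blue tube is in its well. Gripping the green box.

>>> play_rows([
  {"ax":0,"ay":0,"az":0,"dx":0,"dy":0,"dz":40,"claw":68},
  {"ax":0,"ay":0,"az":0,"dx":0,"dy":0,"dz":35,"claw":68},
  {"ax":0,"ay":0,"az":0,"dx":0,"dy":0,"dz":18,"claw":68},
  {"ax":0,"ay":0,"az":0,"dx":0,"dy":0,"dz":7.5,"claw":68},
  {"ax":0,"ay":0,"az":0,"dx":0,"dy":0,"dz":0,"claw":62},
  {"ax":0,"ay":0,"az":0,"dx":0,"dy":0,"dz":0,"claw":57},
  {"ax":0,"ay":0,"az":0,"dx":0,"dy":0,"dz":0,"claw":54},
  {"ax":0,"ay":0,"az":0,"dx":0,"dy":0,"dz":0,"claw":48},
  {"ax":0,"ay":0,"az":0,"dx":0,"dy":0,"dz":0,"claw":48},
  {"ax":0,"ay":0,"az":0,"dx":0,"dy":0,"dz":0,"claw":48},
])

```text
time_s: 17.7
tcp_pos: [0.4255, 0.2406, 0.0265]
ee_rot: [[-0.965, 0.261, 0.002], [0.261, 0.965, 0.002], [-0.001, 0.002, -1.0]]
wrist_force: [-0.6, -0.2, 6.1]
gripper_width: 0.626
gripper_force: 30.0
```

>>> play_rows([
  {"ax":0,"ay":0,"az":0,"dx":0,"dy":0,"dz":-15,"claw":48},
  {"ax":0,"ay":0,"az":0,"dx":0,"dy":0,"dz":-35,"claw":48},
  {"ax":0,"ay":0,"az":0,"dx":0,"dy":0,"dz":-25,"claw":48},
  {"ax":0,"ay":0,"az":-7.5,"dx":0,"dy":0,"dz":0,"claw":48},
  {"ax":0,"ay":0,"az":-7.6,"dx":0,"dy":0,"dz":0,"claw":48},
  {"ax":0,"ay":0,"az":0,"dx":-15,"dy":5,"dz":0,"claw":48},
  {"ax":0,"ay":0,"az":0,"dx":-30,"dy":10,"dz":0,"claw":48},
  {"ax":0,"ay":0,"az":0,"dx":-35,"dy":12,"dz":0,"claw":48},
  {"ax":0,"ay":0,"az":0,"dx":-35,"dy":12,"dz":0,"claw":48},
  {"ax":0,"ay":0,"az":0,"dx":-35,"dy":12,"dz":0,"claw":48},
  {"ax":0,"ay":0,"az":0,"dx":-28.5,"dy":8,"dz":0,"claw":48},
  {"ax":0,"ay":0,"az":-4,"dx":0,"dy":0,"dz":20,"claw":48},
  {"ax":0,"ay":0,"az":0,"dx":0,"dy":0,"dz":21,"claw":48},
  {"ax":0,"ay":0,"az":0,"dx":0,"dy":0,"dz":0,"claw":48},
  {"ax":0,"ay":0,"az":0,"dx":0,"dy":0,"dz":0,"claw":48},
])

```text
time_s: 19.2
tcp_pos: [0.6032, 0.2985, 0.0591]
ee_rot: [[-0.998, -0.069, -0.001], [-0.069, 0.998, -0.001], [0.001, -0.001, -1.0]]
wrist_force: [0.6, 0.3, 1.3]
gripper_width: 0.63
gripper_force: 30.0
```

```bash
python3 st.py; python3 - <<'E'
from h import *
c=capture('side'); np.savez('s7.npz',**c)
a=cv2.resize(c['frame'][130:205,210:310],(800,600),interpolation=cv2.INTER_CUBIC); save('r7.png',a)
E
```

```text
19.2 tcp mm [603.2 298.5  59.1] yaw_y 93.97 tilt [-0.0008 -0.0011] w 54.8 gf 30.0 F [0.6 0.3 1.3] J [  40.   36.   -4.    0.  -51. -126.]
```

View pics/r7.png

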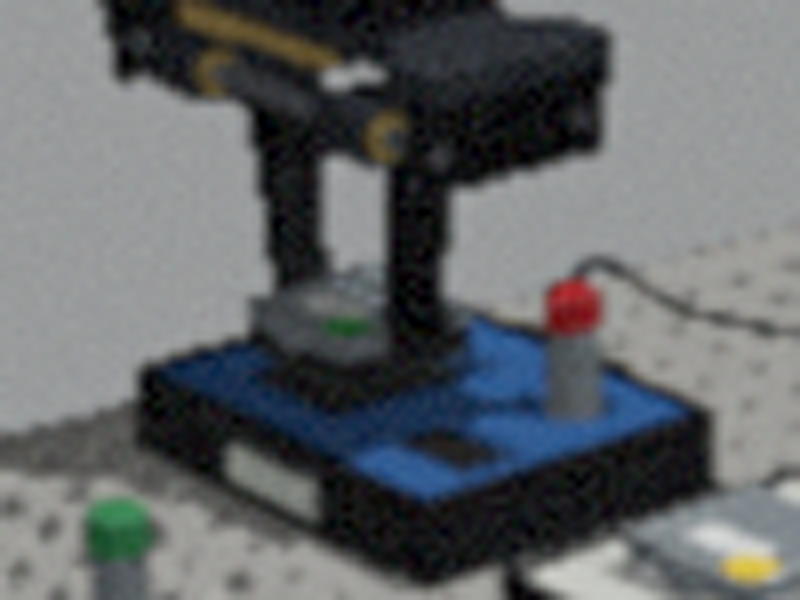

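The green box hovers level above the blue pocket (crop (350,340)) with the red tube well clear. Lowering it.

>>> play_rows([
  {"ax":0,"ay":0,"az":0,"dx":-0.8,"dy":1,"dz":3,"claw":48},
  {"ax":0,"ay":0,"az":0,"dx":0,"dy":0,"dz":4,"claw":48},
  {"ax":0,"ay":0,"az":0,"dx":0,"dy":0,"dz":3,"claw":48},
  {"ax":0,"ay":0,"az":0,"dx":0,"dy":0,"dz":2,"claw":48},
  {"ax":0,"ay":0,"az":0,"dx":0,"dy":0,"dz":0,"claw":48},
  {"ax":0,"ay":0,"az":0,"dx":0,"dy":0,"dz":0,"claw":48},
])

```text
time_s: 19.85
tcp_pos: [0.6041, 0.2998, 0.0474]
ee_rot: [[-0.998, -0.069, 0.0], [-0.069, 0.998, -0.0], [-0.0, -0.0, -1.0]]
wrist_force: [-0.4, 0.9, -0.9]
gripper_width: 0.628
gripper_force: 30.0
```

>>> play_rows([
  {"ax":0,"ay":0,"az":0,"dx":0,"dy":0,"dz":0.7,"claw":48},
  {"ax":0,"ay":0,"az":0,"dx":0,"dy":0,"dz":0,"claw":58},
  {"ax":0,"ay":0,"az":0,"dx":0,"dy":0,"dz":0,"claw":64},
  {"ax":0,"ay":0,"az":0,"dx":0,"dy":0,"dz":0,"claw":64},
  {"ax":0,"ay":0,"az":0,"dx":0,"dy":0,"dz":-15,"claw":64},
  {"ax":0,"ay":0,"az":0,"dx":0,"dy":0,"dz":-30,"claw":64},
  {"ax":0,"ay":0,"az":4,"dx":0,"dy":0,"dz":-35,"claw":34},
  {"ax":0,"ay":0,"az":0,"dx":20,"dy":3,"dz":0,"claw":34},
  {"ax":0,"ay":0,"az":0,"dx":40,"dy":6,"dz":0,"claw":34},
  {"ax":0,"ay":0,"az":0,"dx":40,"dy":6,"dz":0,"claw":34},
  {"ax":0,"ay":0,"az":0,"dx":43.5,"dy":6,"dz":0,"claw":34},
  {"ax":0,"ay":0,"az":0,"dx":0,"dy":0,"dz":0,"claw":34},
])

```text
time_s: 21.05
tcp_pos: [0.4565, 0.3207, 0.1281]
ee_rot: [[-1.0, -0.003, -0.001], [-0.003, 1.0, -0.0], [0.001, -0.0, -1.0]]
wrist_force: [0.2, 0.3, 0.5]
gripper_width: 0.402
gripper_force: 0.0
```

>>> play_rows([
  {"ax":0,"ay":0,"az":-8,"dx":0,"dy":0,"dz":0,"claw":34},
  {"ax":0,"ay":0,"az":-8,"dx":0,"dy":0,"dz":0,"claw":34},
  {"ax":0,"ay":0,"az":-8,"dx":0,"dy":0,"dz":0,"claw":34},
  {"ax":0,"ay":0,"az":-8,"dx":0,"dy":0,"dz":0,"claw":34},
  {"ax":0,"ay":0,"az":-8,"dx":0,"dy":0,"dz":0,"claw":34},
  {"ax":0,"ay":0,"az":-8,"dx":0,"dy":0,"dz":0,"claw":34},
  {"ax":0,"ay":0,"az":-8,"dx":0,"dy":0,"dz":0,"claw":34},
  {"ax":0,"ay":0,"az":-8,"dx":0,"dy":0,"dz":0,"claw":34},
  {"ax":0,"ay":0,"az":-8,"dx":0,"dy":0,"dz":0,"claw":34},
  {"ax":0,"ay":0,"az":0,"dx":0,"dy":0,"dz":0,"claw":34},
  {"ax":0,"ay":0,"az":0,"dx":0,"dy":0,"dz":0,"claw":34},
])

```text
time_s: 22.15
tcp_pos: [0.4611, 0.3211, 0.1274]
ee_rot: [[-0.313, -0.95, 0.001], [-0.95, 0.313, 0.001], [-0.001, -0.001, -1.0]]
wrist_force: [0.2, 0.2, -0.6]
gripper_width: 0.391
gripper_force: 0.0
```

```bash
python3 st.py; python3 - <<'E'
from h import *
c=capture('side'); d=capture('top'); np.savez('s8.npz',**c); np.savez('t8.npz',**d)
a=cv2.resize(d['frame'][145:205,160:230],(420,360),interpolation=cv2.INTER_CUBIC)
b=cv2.resize(c['frame'][160:220,180:243],(378,360),interpolation=cv2.INTER_CUBIC); save('r8.png',np.hstack([a,b]))
print([[round(pt(d,u,v)[2]*1000) for u in range(172,194,3)] for v in range(164,184,3)])
S=4
for n,cc,r in(('top',d,(160,212,188,238)),('side',c,(193,183,214,202))):
  H=cv2.cvtColor(up(cc),cv2.COLOR_BGR2HSV)
  for st,ce,k in comps(roi(cv2.inRange(H,(8,60,60),(35,255,255)),[v*S for v in r]),60):
    print(n,((ce+.5)/S-.5).round(1),rect(cc,k,.006))
E
```

```text
22.15 tcp mm [461.1 321.1 127.4] yaw_y 161.78 tilt [0.0009 0.0009] w 34.0 gf 0.0 F [ 0.2  0.2 -0.6] J [ 51.  22. -17.   0. -51. -70.]
[[39, 40, 38, 38, 39, 43, 42, 20], [40, 38, 37, 39, 40, 36, 38, 23], [38, 37, 38, 37, 38, 38, 38, 22], [42, 40, 41, 37, 41, 41, 38, 22], [39, 42, 41, 38, 39, 40, 41, 21], [40, 41, 38, 42, 39, 37, 38, 21], [226, 225, 227, 36, 35, 23, 23, 18]]
top [174.  224.1] [459.9 321.5  27.   11.6  69.8]
side [204.  192.6] [458.5 316.7  37.7  11.5  78.3]
```

View pics/r8.png

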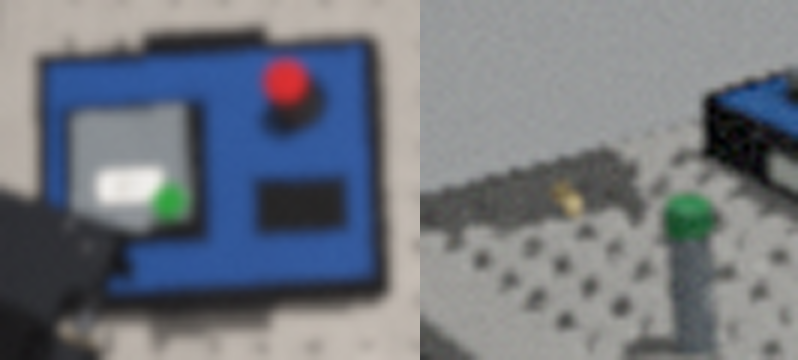

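The green box lies flat in its pocket (lid at about 39 mm) and the red tube is in its well. The gold adapter is at (174,224), right under the gripper. Descending to grip it.

>>> play_rows([
  {"ax":0,"ay":0,"az":0,"dx":0,"dy":0,"dz":40,"claw":34},
  {"ax":0,"ay":0,"az":0,"dx":0,"dy":0,"dz":40,"claw":34},
  {"ax":0,"ay":0,"az":0,"dx":0,"dy":0,"dz":20,"claw":34},
  {"ax":0,"ay":0,"az":0,"dx":0,"dy":0,"dz":9,"claw":34},
  {"ax":0,"ay":0,"az":0,"dx":0,"dy":0,"dz":0,"claw":26},
  {"ax":0,"ay":0,"az":0,"dx":0,"dy":0,"dz":0,"claw":18},
  {"ax":0,"ay":0,"az":0,"dx":0,"dy":0,"dz":0,"claw":12},
  {"ax":0,"ay":0,"az":0,"dx":0,"dy":0,"dz":0,"claw":5},
  {"ax":0,"ay":0,"az":0,"dx":0,"dy":0,"dz":0,"claw":5},
  {"ax":0,"ay":0,"az":0,"dx":0,"dy":0,"dz":0,"claw":5},
])

```text
time_s: 23.25
tcp_pos: [0.4611, 0.3215, 0.0188]
ee_rot: [[-0.309, -0.951, 0.001], [-0.951, 0.309, 0.001], [-0.002, -0.001, -1.0]]
wrist_force: [-1.4, -0.1, 5.4]
gripper_width: 0.097
gripper_force: 30.0
```

>>> play_rows([
  {"ax":0,"ay":0,"az":0,"dx":0,"dy":0,"dz":-10,"claw":5},
  {"ax":0,"ay":0,"az":0,"dx":0,"dy":0,"dz":-30,"claw":5},
  {"ax":0,"ay":0,"az":0,"dx":0,"dy":0,"dz":-40,"claw":5},
  {"ax":0,"ay":0,"az":-7.4,"dx":0,"dy":0,"dz":0,"claw":5},
  {"ax":0,"ay":0,"az":-7.4,"dx":0,"dy":0,"dz":0,"claw":5},
  {"ax":0,"ay":0,"az":-7.4,"dx":0,"dy":0,"dz":0,"claw":5},
  {"ax":0,"ay":0,"az":0,"dx":12,"dy":-13,"dz":0,"claw":5},
  {"ax":0,"ay":0,"az":0,"dx":24,"dy":-26,"dz":0,"claw":5},
  {"ax":0,"ay":0,"az":0,"dx":25,"dy":-28,"dz":0,"claw":5},
  {"ax":0,"ay":0,"az":0,"dx":25,"dy":-28,"dz":0,"claw":5},
  {"ax":0,"ay":0,"az":0,"dx":23,"dy":-26,"dz":0,"claw":5},
  {"ax":0,"ay":0,"az":0,"dx":0,"dy":0,"dz":25,"claw":5},
  {"ax":0,"ay":0,"az":0,"dx":0,"dy":0,"dz":12,"claw":5},
  {"ax":0,"ay":0,"az":0,"dx":0,"dy":0,"dz":0,"claw":5},
  {"ax":0,"ay":0,"az":0,"dx":0,"dy":0,"dz":0,"claw":5},
])

```text
time_s: 24.75
tcp_pos: [0.5889, 0.2214, 0.0609]
ee_rot: [[0.074, -0.997, -0.0], [-0.997, -0.074, -0.0], [0.0, 0.0, -1.0]]
wrist_force: [0.6, -0.2, 0.7]
gripper_width: 0.1
gripper_force: 30.0
```

```bash
python3 st.py; python3 - <<'E'
from h import *
c=capture('side'); np.savez('s9.npz',**c)
a=cv2.resize(c['frame'][140:215,230:310],(640,600),interpolation=cv2.INTER_CUBIC); save('r9.png',a)
E
```

```text
24.75 tcp mm [588.9 221.4  60.9] yaw_y -175.76 tilt [-0.0002 -0.0005] w 8.7 gf 30.0 F [ 0.6 -0.2  0.7] J [ 35.  32. -11.   0. -47. -31.]
```

View pics/r9.png

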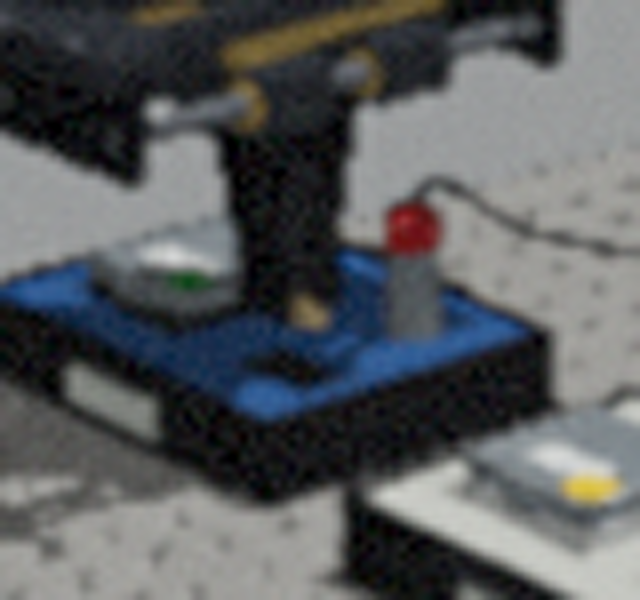

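The adapter is held level over the slot, with its gold end showing at crop (310,310). Lowering it.

>>> play_rows([
  {"ax":0,"ay":0,"az":0,"dx":0,"dy":0,"dz":8,"claw":5},
  {"ax":0,"ay":0,"az":0,"dx":0,"dy":0,"dz":5,"claw":5},
  {"ax":0,"ay":0,"az":0,"dx":0,"dy":0,"dz":3,"claw":5},
  {"ax":0,"ay":0,"az":0,"dx":0,"dy":0,"dz":1.2,"claw":5},
  {"ax":0,"ay":0,"az":0,"dx":0,"dy":0,"dz":0,"claw":5},
  {"ax":0,"ay":0,"az":0,"dx":0,"dy":0,"dz":0,"claw":5},
])

```text
time_s: 25.4
tcp_pos: [0.5893, 0.221, 0.0436]
ee_rot: [[0.073, -0.997, 0.0], [-0.997, -0.073, 0.0], [-0.0, -0.0, -1.0]]
wrist_force: [-0.1, -0.2, -1.2]
gripper_width: 0.098
gripper_force: 30.0
```

>>> play_rows([
  {"ax":0,"ay":0,"az":0,"dx":0,"dy":0,"dz":0.5,"claw":5},
  {"ax":0,"ay":0,"az":0,"dx":0,"dy":0,"dz":0,"claw":12},
  {"ax":0,"ay":0,"az":0,"dx":0,"dy":0,"dz":0,"claw":18},
  {"ax":0,"ay":0,"az":0,"dx":0,"dy":0,"dz":0,"claw":22},
  {"ax":0,"ay":0,"az":0,"dx":0,"dy":0,"dz":0,"claw":22},
  {"ax":0,"ay":0,"az":0,"dx":0,"dy":0,"dz":-10,"claw":22},
  {"ax":0,"ay":0,"az":0,"dx":0,"dy":0,"dz":-40,"claw":22},
  {"ax":0,"ay":0,"az":0,"dx":0,"dy":0,"dz":-45,"claw":22},
  {"ax":0,"ay":0,"az":0,"dx":0,"dy":0,"dz":-45,"claw":22},
  {"ax":0,"ay":0,"az":0,"dx":20,"dy":10,"dz":0,"claw":22},
  {"ax":0,"ay":0,"az":0,"dx":40,"dy":20,"dz":0,"claw":22},
  {"ax":0,"ay":0,"az":0,"dx":40,"dy":20,"dz":0,"claw":22},
  {"ax":0,"ay":0,"az":0,"dx":40,"dy":20,"dz":0,"claw":22},
  {"ax":0,"ay":0,"az":0,"dx":40,"dy":20,"dz":0,"claw":22},
  {"ax":0,"ay":0,"az":0,"dx":40,"dy":20,"dz":0,"claw":22},
  {"ax":0,"ay":0,"az":0,"dx":40,"dy":20,"dz":0,"claw":22},
  {"ax":0,"ay":0,"az":0,"dx":30,"dy":15,"dz":0,"claw":22},
  {"ax":0,"ay":0,"az":0,"dx":0,"dy":0,"dz":0,"claw":22},
])

```text
time_s: 27.2
tcp_pos: [0.4636, -0.0815, 0.1838]
ee_rot: [[0.068, -0.998, 0.0], [-0.998, -0.068, 0.0], [-0.0, -0.0, -1.0]]
wrist_force: [0.6, 0.1, 0.6]
gripper_width: 0.25
gripper_force: 0.0
```

```bash
python3 st.py; python3 - <<'E'
from h import *
c=capture('side'); d=capture('top')
a=cv2.resize(d['frame'][145:250,155:305],(700,490),interpolation=cv2.INTER_CUBIC)
save('r10.png',a)
S=4;H=cv2.cvtColor(up(d),cv2.COLOR_BGR2HSV)
for n,lo,hi,r,z in(('gold',(8,60,60),(35,255,255),(198,170,222,188),.032),('red',(0,120,60),(8,255,255),(200,150,220,172),.066),('blue',(105,120,50),(130,255,255),(275,150,298,172),.066),('grn',(45,90,40),(90,255,255),(215,222,236,242),.062)):
  for st,ce,k in comps(roi(cv2.inRange(H,lo,hi),[v*S for v in r]),60):
    p=(ce+.5)/S-.5; print(n,p.round(1),rect(d,k,z),[round(pt(d,p[0]+i,p[1]+j)[2]*1000) for i in(-1,0,1) for j in (-1,0,1)])
E
```

```text
27.2 tcp mm [463.6 -81.5 183.8] yaw_y -176.09 tilt [0.0002 0.    ] w 21.7 gf 0.0 F [0.6 0.1 0.6] J [ 10.  10. -25.  -0. -55.  -6.]
gold [209.4 178.4] [588.3 219.9  14.6  31.9   3.3] [30, 32, 33, 29, 33, 27, 33, 34, 34]
blue [284.9 159.3] [6.373e+02 8.500e+00 1.700e+01 1.380e+01 2.000e-01] [69, 67, 66, 68, 70, 67, 69, 68, 72]
```

View pics/r10.png

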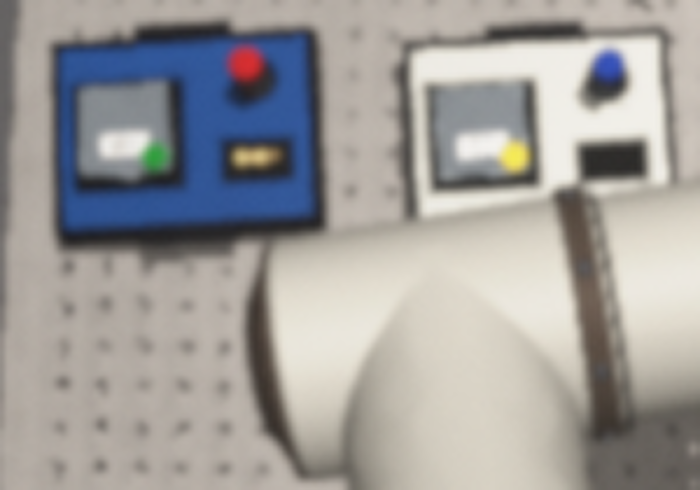

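All five pieces are in their cut-outs. The gold adapter lies centred in the blue slot at crop (257,157), both boxes are flat in their pockets, and both tubes are in their wells. The gripper is clear, so I'm handing in.

```bash
python3 -c "
from station import *
print(finish_job())"
```

```text
the job is handed in; nothing more can be done
None
```

Both kits are made up and handed in at about 27 s of the 115 s allowed. The last picture shows all five items seated in their cut-outs. I never gripped the green-capped tube, the silver adapter or the loupe, but the arm blocked the final view of the green tube, last seen standing just before the gold adapter was picked up.

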